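# Clamp a gang of brass bars in the bench vise for filing

## Robot

A 6-joint arm with a two-finger parallel gripper is mounted at the origin on the work surface. World frame = base frame: x ahead of the robot, y to its left, z up, the work surface at z = 0. Lengths are in mm, angles in rad, forces in N, time in s.
With the tool pointing down it reaches from about 275 to 725 mm from the base axis. Payload 5.6 kg.
Tool frame: the origin (TCP) lies between the finger pads, 19 mm behind the fingertips; this is the grasp point; y points along the fingers, z is the direction in which the jaws open and shut, and the axes are right-handed (so a half turn about y gives the same grasp; the last joint's range is limited). The gripper opens to 85 mm and grips with 20 to 120 N. Pads are 22 mm wide; open, the fingers measure 114 mm over their backs; the gripper's body (76 mm by 85 mm) begins 54 mm behind the grasp point. The pads swing forward as they close: fully open they stand 13 mm farther back than shut.
Start: joints at [1.58, 0.255, 0.108, 0, -1.424, -0.285], TCP at [149.747, 529.215, 249.983] pointing down, gripper open.
Joint ranges: [-2.95, 2.95], [-1.21, 1.97], [-1.09, 1.5], [-2.87, 1.71], [-2.94, -0.07], [-3.05, 3.05]. Speed limits (rad/s): [2.57, 2.57, 3.14, 3.14, 3.14, 3.14].

## Interface

Orientations are given as a unit quaternion [x, y, z, w].
In Python, from rig import arm, eyes gives the robot as it stands.
- The arm moves only by the tool carry_out, never from a script. Its argument "deltas" is text: rows parted by semicolons, each of 6 numbers parted by spaces: the shift along the world's x, y, z in mm, then the turn, a rotation vector about the world's x, y, z in degrees. A call has 1 to 20 rows; each row shifts and turns the commanded pose from where the row before left it; what a row does not reach is not made up. A row lasts 1/10 s, in which the tool goes at most 50 mm and 8.59 degrees, less where a joint would pass 70% of its speed; a pose out of reach is approached as far as the arm can. A call with a gripper value outside its range is refused whole. "jaw" is the gripper command: -1 is fully open, 1 is shut, values between are in proportion, set as the call begins (left out, the last holds). The fingers move at their own pace and stop on an object; "squeeze" is the grip in N (left out, the last holds). Time passes only in rows, so rows that do not move let the fingers close. It gives the time, the measured TCP pose, the force and the opening at its end, in the units of the state.
- arm.observe(): the state, without advancing time (a new reading comes with each control period).
- eyes.camera(name): name is "scene" or "side" or "wrist"; returns the picture (384x512x3 uint8, red, green, blue); there is no depth.
- eyes.camera_params(name): a dict with "camera_matrix" (3x3 intrinsics, pixels), "k1" (the pictures are not rectified: a ray, as slopes to the right and down, at radius r is drawn at 1 + k1 r^2 times it, then the intrinsics apply), "world_from_camera" (4x4, takes a point from camera to world coordinates). Camera axes: x right, y down, z forward; pixel columns grow to the right and rows downward; lengths in mm; the calibration is good to about 2 mm. A picture is of the moment at which its call begins: read the wrist's pose just before it. camera_params takes no time and is no camera call; for the wrist camera it gives the pose at the moment of the call.
- arm.job_done(): hands the job in, once; it reports no verdict.
The state is a dict: "t": time; "qpos": joint angles; "qvel": joint speeds; "joint_torque": joint torques, N m; "ee_pos": TCP position; "ee_rot": TCP orientation; "wrist_force": force on the tool from outside, world axes, zero at the start; "moment": the same for the moment, N m; "finger_gap": opening from 0.0 (shut) to 1.0 (fully open).
Only numpy, scipy, OpenCV 4.12 (cv2) and the standard library are available. Lean on these libraries where they do the work, as an engineer would, in place of code of your own. Each camera call takes 0.05 s, during which the arm holds its last target. There are 200 camera calls.

## Task

Get the bench vise ready for filing: open it with its crank, lay every brass bar on the bench side by side across the two narrow rails between the jaws, centred, and crank the jaw shut so that the whole row is clamped firmly and stays clamped. Also lay the file in the two notches of its wooden rest, ready to use. Leave the tin, the oil bottle and the pliers where they are.

Things in the scene. Friction and masses are not known exactly. Their poses are not given: they have to be found in the camera images.
- vise: Grey screw vise, fixed to the bench, 250 mm long with its crank. Origin: centre of its round foot (104 mm across), on the bench; z up; y is the sliding direction, crank at the -y end, fixed jaw at the +y end. Jaws and the body below the rails are 50 mm wide in x (-25 to +25); jaw tops at z = 112 mm. End block for the screw: y = -76 to -91 mm, top at z = 95 mm.
- rails (a point): Middle between the two narrow steel rails, level with their tops: x = 0, y = 0, z = 95 mm in the vise's frame. The rails run along y at x = -19 and +19 mm, each 6 mm wide. A bar laid across both has its length along the vise's x, overhanging the jaws by 7 mm at each side (so its ends can be gripped from above), its centre at z = 107 mm and its top 7 mm above the jaws.
- fixed_face (a point): Lower middle of the fixed jaw's gripping face: x = 0, y = +50 mm, z = 95 mm in the vise's frame. Bars go on its -y side, between it and the moving jaw.
- jaw: Moving jaw, 50 x 28 x 17 mm. Origin: lower middle of its gripping face, at x = 0, z = 95 mm in the vise's frame; same axes as the vise; the jaw extends to -y from here. Its steel face plate is sprung and gives way by up to 4 mm (10 N per mm). Opening of the vise = 50 mm minus this origin's y in the vise's frame. The screw's friction holds the jaw where it is left.
- crank (a joint): Crank angle, rad, 0 to 31.7 (many turns). Vise opening in mm = 16 + 15 x angle / 6.283. Clockwise, seen from the crank end looking along the vise's +y, closes the vise and lowers the angle. Turning takes 3 N at the handle; once the jaw meets the full row this rises over about a quarter turn to 6 N, where the sprung plate is flat and the crank goes solid: firmly clamped, and it stays so.
- knob (a point): Middle of the black crank handle: cylinder 20 mm across, 58 mm long, parallel to the vise's y, free to spin on its pin. In the vise's frame: x = -35 sin(angle), y = -149, z = 75 + 35 cos(angle) mm (a circle about the screw, x = 0, z = 75). Crank arm and hub at y = -105 to -117. It can be pinched from above, fingers closing along the vise's x, and led round, tool pointing down.
- bar1: Square brass bar, 64 x 24 x 24 mm, about 0.3 kg. Origin at its centre; x along its length. Absent in some starts (None)
- bar2: Square brass bar like bar1, 64 x 24 x 24 mm, about 0.3 kg. Origin at its centre; x along its length. Absent in some starts (None)
- bar3: Square brass bar like bar1, 64 x 24 x 24 mm, about 0.3 kg. Origin at its centre; x along its length. Absent in some starts (None)
- file: Flat-bottomed hand file, 200 mm long, 0.18 kg. Origin: on its underside, within the grip, 8 mm behind the balance point; x points to the tip of the blade, z up. Wooden grip from x = -95 to +20 mm, 26 mm wide, 20 mm high; steel blade from x = +20 to +105 mm, 20 mm wide, 6 mm thick, its underside level with the grip's.
- rest: Wooden file rest, fixed to the bench: base 120 x 56 x 10 mm with two upright plates 12 mm thick at x = -45 and +45 mm. Origin: centre of its underside; x along its length. Each plate has a flat notch 40 mm wide (centred at y = 0) whose floor is at z = 40 mm, between lips that reach z = 50 mm. The file lies in both notches, along the rest's x either way round, its origin over the middle.
- tin: Round aluminium tin, 94 mm across, 28 mm high, origin at the centre of its underside. Leave alone.
- oil: White oil bottle, 48 mm across, 110 mm tall, origin at the centre of its underside. Leave alone.
- pliers: Red-handled pliers, about 180 mm long, lying on the bench, 12 mm high, origin near the middle; x to the jaws. Leave alone.
Things that resemble listed ones, but are neither listed nor needed, are in the scene too. What is shaped like the bar1 but black, pink or purple is not meant.

How it is judged:
By the outcome, as a careful person would: the job done as asked, in the order asked, and still so for the second after the job is handed in, with the robot touching nothing.
Of bar1, bar2, bar3 only 2 to 3 are there at a start; the rules pass over those that are not, and their reading is None.
At some moment in a run one of file may be knocked a few centimetres aside while the robot is not near it.
Once in a run the grip may slacken for a moment while it holds something.
It also fails if it takes over 210 s, if anything falls off the work surface, if the arm or the gripper's body presses on something with over 40 N, if the wrist force passes 120 N, or if a joint passes its speed limit or range.

## Working session

There is one attempt and no reset: what is moved stays moved. The work goes in short steps, Python scripts to look and compute and a tool call to move; the robot and the scene stay as the last step left them, time stands still between calls to the robot, and variables do not carry over. Pictures are saved under pics/ and viewed, about 12 in all and at most 16, crops included, and the job is handed in when it is done.

Besides the shell and the picture viewer there is one more tool, called after ">>>" as name(argument=value, ...), one argument or row to a line, values as JSON. carry_out: Moves the arm, as the interface text tells. Its arguments: {"type":"object","properties":{"deltas":{"type":"string"},"jaw":{"type":"number"},"squeeze":{"type":"number"}},"required":["deltas"]}

```bash
ls; mkdir -p pics; cat > h.py <<'E'
import numpy as np, cv2
from rig import arm, eyes
def snap(name, fn, crop=None, scale=1):
    P=eyes.camera_params(name); im=eyes.camera(name)
    np.savez('pics/%s.npz'%fn, K=P['camera_matrix'],k1=P['k1'],T=P['world_from_camera'])
    cv2.imwrite('pics/%s_raw.png'%fn, im[:,:,::-1])
    return im
def load(fn):
    d=np.load('pics/%s.npz'%fn); return d['K'],float(d['k1']),d['T']
def proj(fn,X):
    K,k1,T=load(fn); X=np.atleast_2d(X).astype(float)
    c=(X-T[:3,3])@T[:3,:3]; s=c[:,:2]/c[:,2:]; s=s*(1+k1*(s**2).sum(1,keepdims=True))
    return s@K[:2,:2].T+K[:2,2]
def ray(fn,uv):
    K,k1,T=load(fn); uv=np.atleast_2d(uv).astype(float)
    s=cv2.undistortPoints(uv.reshape(-1,1,2),K,np.array([k1,0,0,0,0.])).reshape(-1,2)
    return T[:3,3], np.c_[s,np.ones(len(s))]@T[:3,:3].T
def onz(fn,uv,z):
    o,d=ray(fn,uv); return o+d*((np.asarray(z)-o[2])/d[:,2])[:,None]
def tri(fns,uvs):
    A=np.zeros((3,3));b=np.zeros(3)
    for f,u in zip(fns,uvs):
        o,d=ray(f,u); d=d[0]/np.linalg.norm(d[0]); M=np.eye(3)-np.outer(d,d); A+=M;b+=M@o
    return np.linalg.solve(A,b)
def crop(fn,x0,y0,x1,y1,s,out):
    im=cv2.imread('pics/%s_raw.png'%fn)[y0:y1,x0:x1]
    cv2.imwrite('pics/%s.png'%out, cv2.resize(im,None,fx=s,fy=s,interpolation=cv2.INTER_CUBIC))
E
python3 - <<'E'
from h import *
for n in('scene','side','wrist'):
    snap(n,n+'0'); K,k,T=load(n+'0'); print(n,K.round(1).tolist(),k,T.round(3).tolist())
crop('scene0',0,0,512,384,1.56,'a1'); crop('side0',0,0,512,384,1.56,'a2'); 
print(arm.observe())
E
```

```text
pics
scene [[480.8, 0.0, 256.4], [0.0, 480.8, 198.7], [0.0, 0.0, 1.0]] -0.0532343283856952 [[-0.245, 0.632, -0.735, 1598.244], [0.969, 0.174, -0.174, 262.93], [0.018, -0.755, -0.655, 978.315], [0.0, 0.0, 0.0, 1.0]]
side [[419.7, 0.0, 256.3], [0.0, 419.7, 196.1], [0.0, 0.0, 1.0]] -0.08653614275806525 [[-0.948, -0.199, 0.247, 328.93], [-0.317, 0.614, -0.723, 888.892], [-0.008, -0.764, -0.645, 837.474], [0.0, 0.0, 0.0, 1.0]]
wrist [[319.1, 0.0, 256.5], [0.0, 319.1, 191.3], [0.0, 0.0, 1.0]] 0.01859795312870253 [[-0.273, -0.921, -0.276, 220.923], [-0.962, 0.262, 0.077, 509.521], [0.002, 0.287, -0.958, 372.95], [0.0, 0.0, 0.0, 1.0]]
{'t': 0.15, 'qpos': array([ 1.57961074e+00,  2.55623458e-01,  1.07300571e-01, -2.76538618e-04,
       -1.42387377e+00, -2.84626935e-01]), 'qvel': array([-0.00262044, -0.00032469,  0.00112951, -0.00056017,  0.00028094,
        0.00113514]), 'joint_torque': array([-9.21593964e-04, -3.86937046e+01,  2.38082725e+01,  5.36664918e+00,
       -4.51734901e-03,  3.21708143e-06]), 'ee_pos': array([149.64989663, 528.91006134, 249.30833276]), 'ee_rot': array([-0.09719659, -0.69988744,  0.70089526,  0.09724316]), 'wrist_force': array([ 0.10690191,  0.41228419, -0.15524038]), 'moment': array([-0.01109006,  0.02702642,  0.01835183]), 'finger_gap': 1.0033669542665942}
```

View pics/a1.png

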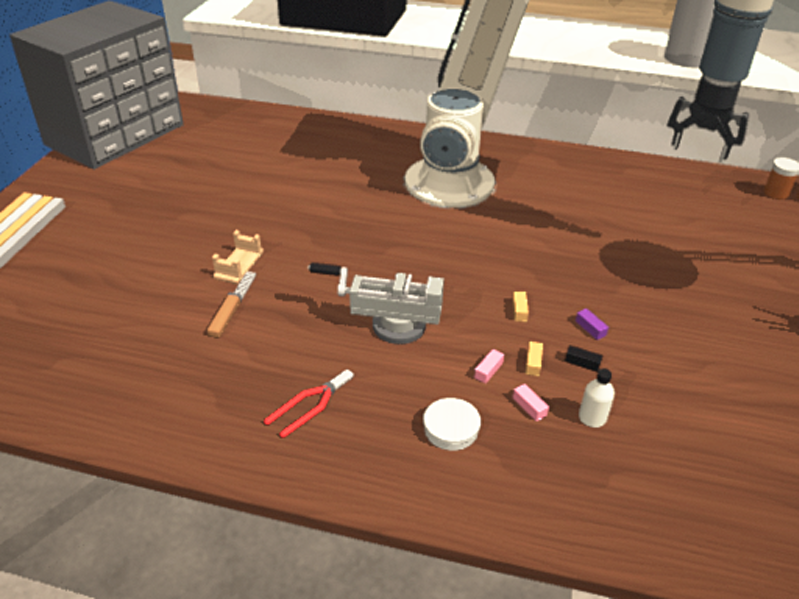

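View pics/a2.png

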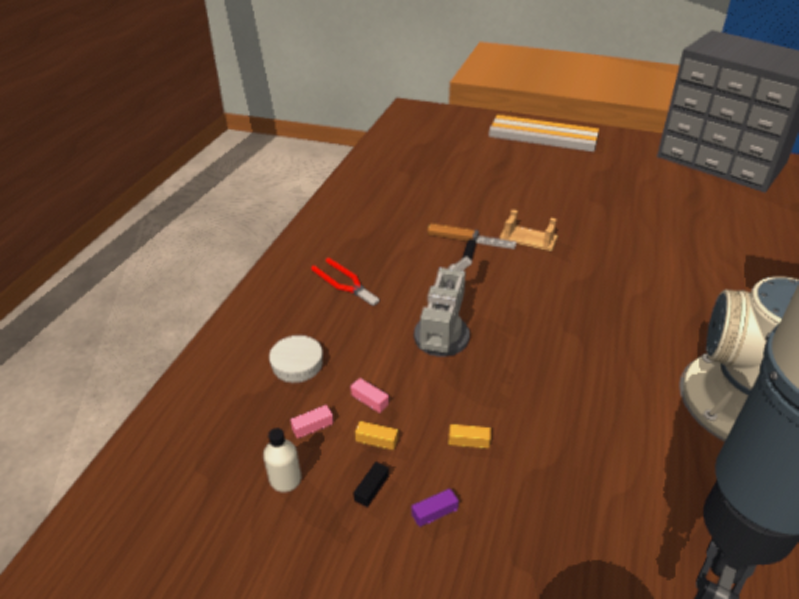

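Scene and side show two yellow brass bars, at scene view (521,306) and (535,358). The pink, purple and black ones are decoys. The crank is at about (325,268), the file at (232,305) and the rest at (238,257). Next I'll enlarge crops.

```bash
python3 - <<'E'
from h import *
def g(fn,x0,y0,x1,y1,s):
    im=cv2.imread('pics/%s_raw.png'%fn)[y0:y1,x0:x1]; im=cv2.resize(im,None,fx=s,fy=s,interpolation=cv2.INTER_CUBIC)
    for x in range((x0+9)//10*10,x1,10):
        cv2.line(im,((x-x0)*s,0),((x-x0)*s,5),(0,255,0),1); 
        if x%20==0: cv2.putText(im,str(x),((x-x0)*s-8,16),0,.35,(0,255,0))
    for y in range((y0+9)//10*10,y1,10):
        cv2.line(im,(0,(y-y0)*s),(5,(y-y0)*s),(0,255,0),1); cv2.putText(im,str(y),(7,(y-y0)*s+4),0,.35,(0,255,0))
    return im
# tile a: vise (scene) and bars (scene)
A=g('scene0',192,160,292,222,8); 
cv2.imwrite('pics/b1.png',A)
a=g('scene0',128,146,178,216,6); b=g('scene0',320,180,390,250,6)
H=420; cv2.imwrite('pics/b2.png',np.hstack([a,b]))
a=g('side0',262,160,312,228,6); b=g('side0',265,135,365,165,5)
c=g('side0',220,260,320,320,5)
b=np.vstack([b,c]); h=max(a.shape[0],b.shape[0])
p=lambda i: cv2.copyMakeBorder(i,0,h-i.shape[0],0,0,0)
cv2.imwrite('pics/b3.png',np.hstack([p(a),p(b)]))
E
```

```text
(no output)
```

View pics/b1.png

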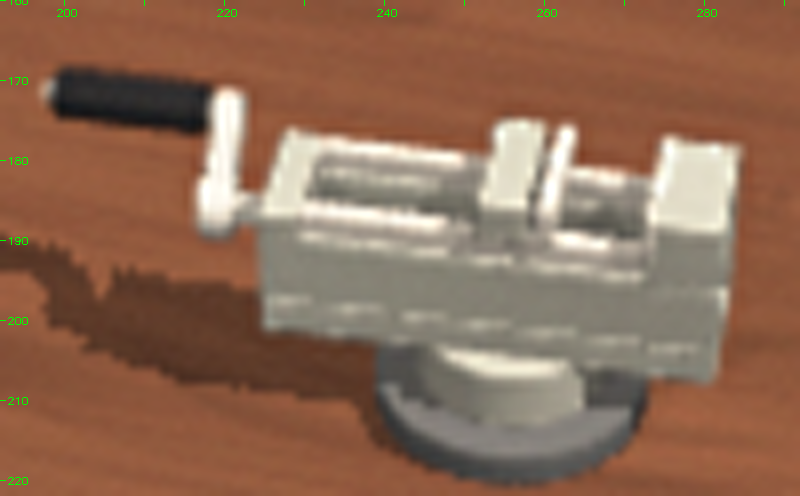

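View pics/b2.png

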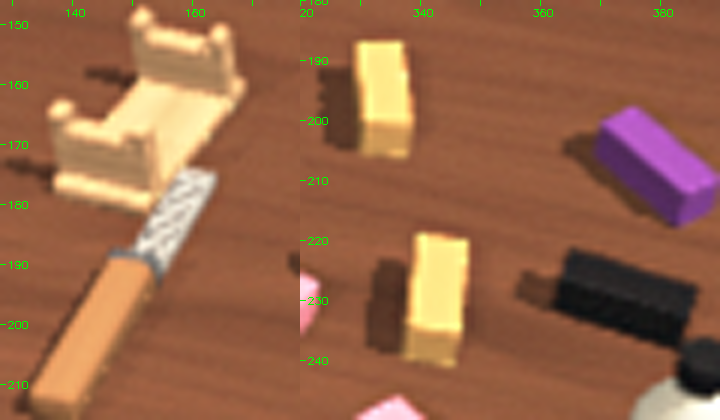

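View pics/b3.png

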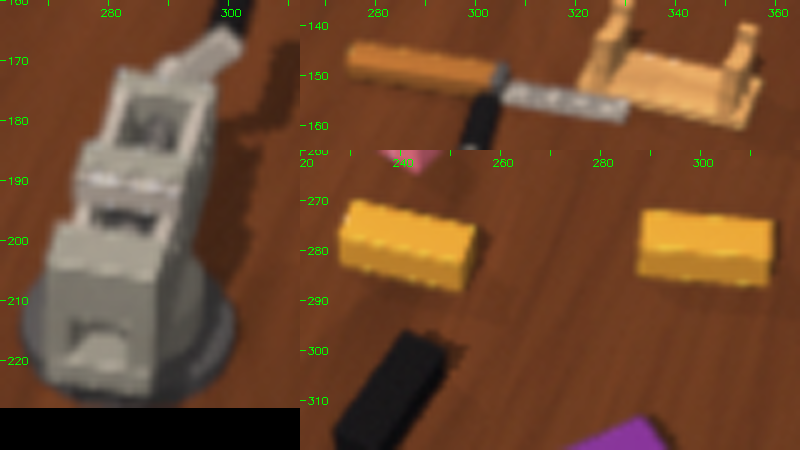

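```bash
cat > fit.py <<'E'
from h import *
from scipy.optimize import least_squares
def w(p,X):
    c,s=np.cos(p[2]),np.sin(p[2]); X=np.array(X,float)
    return np.c_[c*X[:,0]-s*X[:,1]+p[0], s*X[:,0]+c*X[:,1]+p[1], X[:,2]]
def fit(name,obs,p0,pts=None):
    def r(p):
        out=[]
        for fn,l in obs.items():
            X=[(a[0](p) if callable(a[0]) else a[0]) for a in l]
            out.append((proj(fn,w(p,X))-np.array([a[1] for a in l])).ravel())
        return np.concatenate(out)
    s=least_squares(r,p0,loss='soft_l1'); print(name,s.x.round(2),'yawdeg',np.degrees(s.x[2]).round(1),'res',r(s.x).round(1).tolist()); return s.x
E
cat > f1.py <<'E'
from fit import *
S,D='scene0','side0'
kn=lambda p:(-35*np.sin(p[4]),-149,75+35*np.cos(p[4]))
fit('vise',{S:[((-25,50,112),(275.1,177.1)),((25,50,112),(273.3,187)),(lambda p:(-25,p[3],112),(284.8,178.4)),(lambda p:(25,p[3],112),(283.6,188.5)),
 ((-25,-91,95),(228,176)),((25,-91,95),(224.8,186.6)),((-25,-76,95),(231.8,176.6)),((25,-76,95),(229.1,187)),(kn,(208.6,172.4))],
 D:[((25,50,112),(272.8,197)),(lambda p:(25,p[3],112),(270.3,203.7)),(lambda p:(-25,p[3],112),(288,205.8)),((25,-91,95),(281.7,171.3)),((-25,-91,95),(297.8,173.3))]},[500,50,0,78,.3])
fit('barA',{S:[((-32,-12,24),(329.2,187)),((-32,12,24),(337.5,187)),((32,12,24),(338.7,200.3)),((32,-12,24),(330,200.3))],
 D:[((32,-12,24),(288.6,272)),((-32,-12,24),(314.4,274.4)),((-32,12,24),(314,282)),((32,12,24),(288,280))]},[400,150,0])
fit('barB',{S:[((-32,-12,24),(339.2,219.2)),((-32,12,24),(348,219.7)),((32,12,24),(346.7,235.5)),((32,-12,24),(337.8,235))],
 D:[((32,-12,24),(230,270)),((-32,-12,24),(255,275.6)),((-32,12,24),(253,282.6)),((32,12,24),(228,277))]},[500,150,0])
fit('file',{S:[((105,10,6),(158.8,174.3)),((105,-10,6),(163.8,175.2)),((-95,13,20),(133.8,210.2)),((-95,-13,20),(141.3,211.5)),((20,13,20),(146.3,187.7)),((20,-13,20),(154.7,190.2))][:6],
 D:[((-95,0,20),(274.6,146)),((105,0,6),(330,157.5))]},[500,-200,3])
b=((-60,-28,10));
fit('rest',{S:[((60,-28,10),(137.2,175.7)),((60,28,10),(153.3,179)),((-60,28,10),(168.5,161))],
 D:[((60,28,0),(321,151.6)),((-60,28,0),(353.4,160.6)),((-60,-28,10),(357,151.4))][1:]},[400,-250,0])
E
python3 f1.py
```

```text
vise [5.4529e+02 1.4290e+01 9.0000e-02 7.8360e+01 7.8000e-01] yawdeg 5.4 res [0.1, -0.5, -0.3, 0.4, 0.0, -0.8, -0.7, -0.0, -0.3, -0.1, -0.5, -0.1, 0.9, -0.1, 0.3, 0.1, -0.1, 0.2, -0.8, 0.1, -0.5, 0.2, 0.7, 0.8, -0.4, -0.0, 0.3, 0.2]
barA [438.3  234.65  12.76] yawdeg 731.0 res [0.3, -0.5, -0.4, -0.1, -0.1, -0.0, 0.7, -0.4, -0.1, -0.0, -0.1, -0.0, 0.1, 0.1, -0.3, -0.4]
barB [579.09 278.16  25.19] yawdeg 1443.4 res [0.2, -0.7, -0.4, -0.0, -0.1, -0.5, 0.2, -1.2, 0.2, 0.0, -0.1, -0.4, -0.7, 0.1, -0.8, 0.4]
file [ 576.7  -319.35   28.32] yawdeg 1622.7 res [-0.5, -0.2, 0.3, -0.3, -0.6, 0.8, 0.2, 0.8, 1.1, -0.9, 0.6, -2.2, -0.6, -1.4, -0.0, -1.1]
rest [ 4.4824e+02 -3.6127e+02 -6.0000e-02] yawdeg -3.6 res [0.0, 0.7, -0.5, 0.9, 0.6, -2.0, 0.1, 0.6, 0.2, -1.1]
```

```bash
cat >> h.py <<'E'
from scipy.spatial.transform import Rotation as R
def st():
    s=arm.observe(); M=R.from_quat(s['ee_rot']).as_matrix()
    print('t',round(s['t'],2),'tcp',s['ee_pos'].round(1),'jawyaw',np.degrees(np.arctan2(M[1,2],M[0,2])).round(2),'down',M[:,1].round(3),'F',s['wrist_force'].round(1),'gap',round(s['finger_gap'],3),'q6',s['qpos'][5].round(2)); return s
V=np.array([545.29,14.29]);VY=np.radians(5.4)
def v2w(x,y,V=V,a=VY): return V[0]+np.cos(a)*x-np.sin(a)*y, V[1]+np.sin(a)*x+np.cos(a)*y
E
python3 - <<'E'
from h import *
st()
for k in range(4):
    ang=.78+6.283*k; o=16+15*ang/6.283
    print(o, proj('scene0',[(*v2w(-25,50-o),112),(*v2w(25,50-o),112)]).round(1).tolist(),proj('side0',[(*v2w(25,50-o),112),(*v2w(-25,50-o),112)]).round(1).tolist())
print(v2w(-35*np.sin(.78),-149),75+35*np.cos(.78))
E
```

```text
t 0.15 tcp [149.6 528.9 249.3] jawyaw -105.81 down [-0.    -0.001 -1.   ] F [ 0.1  0.4 -0.2] gap 1.003 q6 -0.28
17.86216775425752 [[269.1, 175.9], [266.7, 186.7]] [[273.3, 192.9], [291.6, 195.5]]
32.86216775425752 [[264.0, 175.4], [261.5, 186.1]] [[274.4, 189.5], [292.5, 192.0]]
47.86216775425751 [[258.9, 174.8], [256.3, 185.5]] [[275.4, 186.1], [293.3, 188.6]]
62.86216775425752 [[253.8, 174.2], [251.1, 184.9]] [[276.4, 182.8], [294.2, 185.2]]
(np.float64(534.806600275916), np.float64(-136.36518812349905)) 99.8819738304297
```

>>> carry_out(
  deltas="25 -28.5 3.6 0 0 -4.9;25 -28.5 3.6 0 0 -4.9;25 -28.5 3.6 0 0 -4.9;25 -28.5 3.6 0 0 -4.9;25 -28.5 3.6 0 0 -4.9;25 -28.5 3.6 0 0 -4.9;25 -28.5 3.6 0 0 -4.9;25 -28.5 3.6 0 0 -4.9;25 -28.5 3.6 0 0 -4.9;25 -28.5 3.6 0 0 -4.9;25 -28.5 3.6 0 0 -4.9;25 -28.5 3.6 0 0 -4.9;25 -28.5 3.6 0 0 -4.9;25 -28.5 3.6 0 0 -5.1;0 0 0 0 0 0;0 0 0 0 0 0;0 0 0 0 0 0",
)

```text
t: 1.85
ee_pos: [499.3, 130.6, 300.1]
ee_rot: [-0.475, -0.523, 0.523, 0.476]
wrist_force: [0.4, -0.2, -0.3]
finger_gap: 1.001
```

```bash
python3 - <<'E'
from h import *
st(); snap('wrist','w1'); 
im=cv2.imread('pics/w1_raw.png'); im=cv2.resize(im,None,fx=1.56,fy=1.56,interpolation=cv2.INTER_CUBIC)
def box(p,L,W,z,col):
    c,s=np.cos(p[2]),np.sin(p[2])
    X=[(p[0]+c*x-s*y,p[1]+s*x+c*y,z) for x,y in((-L,-W),(L,-W),(L,W),(-L,W))]
    cv2.polylines(im,[(proj('w1',X)*1.56).round().astype(int)],True,col,1)
box((438.3,234.65,.192),32,12,24,(0,0,255));box((579.1,278.2,.059),32,12,24,(0,0,255))
for y0,y1,z in((-91,-76,95),(50,78.4,112)):
    p=v2w(0,(y0+y1)/2); box((*p,VY),25,(y1-y0)/2,z,(0,0,255))
cv2.imwrite('pics/c1.png',im)
E
```

```text
t 1.85 tcp [499.3 130.6 300.1] jawyaw -174.55 down [-0.001  0.    -1.   ] F [ 0.4 -0.2 -0.3] gap 1.001 q6 -0.46
```

View pics/c1.png

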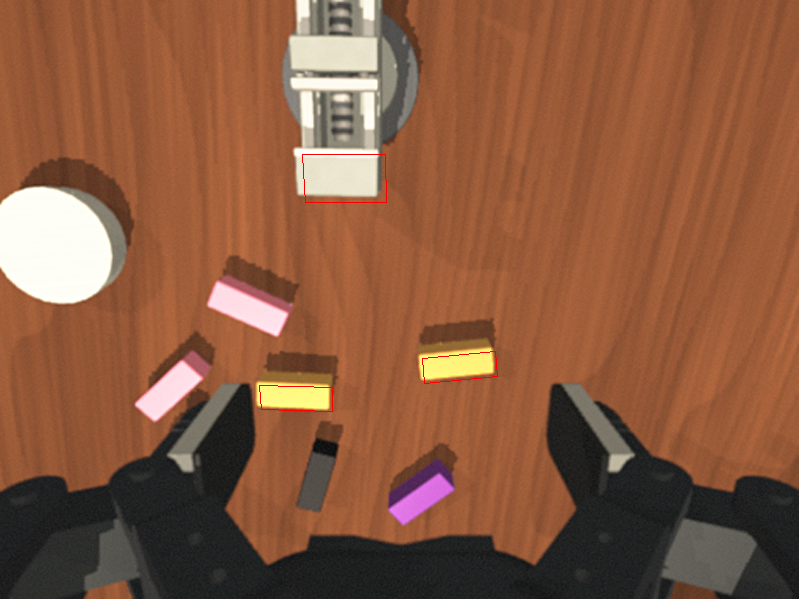

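Both yellow bars match the fits to within about 3 px and the wrist view shows no third bar. Relative to the fits, the vise is about 4 mm towards +x and 3 mm towards -y. I'll go over the crank next and look again from there.

>>> carry_out(
  deltas="5 -34 -9 0 0 0;5 -34 -9 0 0 0;5 -34 -9 0 0 0;5 -34 -9 0 0 0;5 -34 -9 0 0 0;5 -34 -9 0 0 0;5 -34 -9 0 0 0;4 -32 -7 0 0 0;0 0 0 0 0 0;0 0 0 0 0 0",
)

```text
t: 2.9
ee_pos: [538.6, -139.4, 230.2]
ee_rot: [-0.476, -0.523, 0.523, 0.476]
wrist_force: [0.2, 1.4, 0.4]
finger_gap: 1.001
```

```bash
python3 - <<'E'
from h import *
st(); snap('wrist','w2'); crop('w2',0,0,512,384,1.56,'c2')
E
```

```text
t 2.9 tcp [ 538.6 -139.4  230.2] jawyaw -174.59 down [-0.  0. -1.] F [0.2 1.4 0.4] gap 1.001 q6 0.07
```

View pics/c2.png

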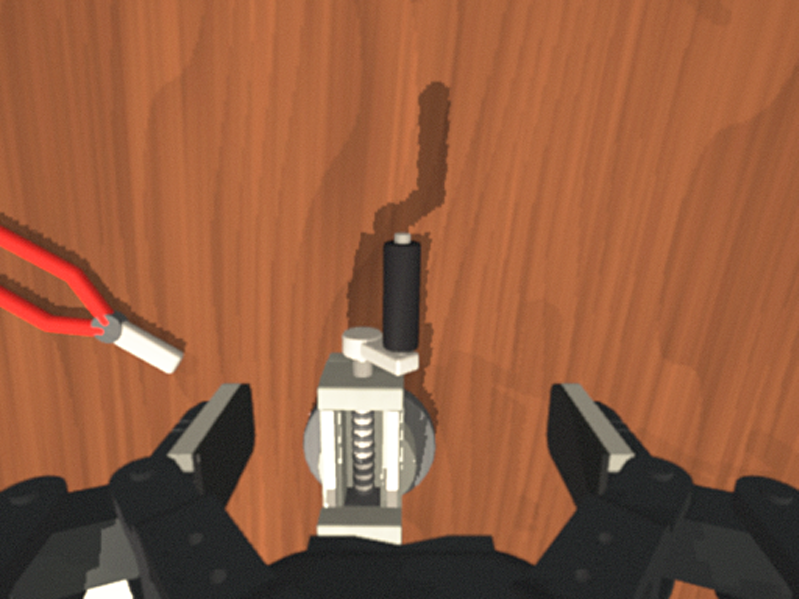

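```bash
cat > f2.py <<'E'
from fit import *
W='w2'; q=lambda x,y:(x/1.56,y/1.56)
kn=lambda y:(lambda p:(-35*np.sin(p[3]),y,75+35*np.cos(p[3])))
p=fit('vise',{W:[((25,-91,95),q(320,388)),((-25,-91,95),q(404,388)),((-25,-76,95),q(403,410)),((25,-76,95),q(319,410)),(kn(-178),q(402,241)),(kn(-120),q(401.5,350))]},[545,14,.09,.78])
a=p[3]; print('knob',w(p,[kn(-152)(p)]).round(1), 'screw',w(p,[(0,-152,75)]).round(1))
q1=lambda x,y:(x/1.56,y/1.56)
for n,l,p0 in(('A',[(420,358),(493,348),(496,373),(423,383)],[438,235,.19]),('B',[(257.5,382),(331.5,385),(330.5,411),(257,408)],[579,278,.06])):
    fit(n,{'w1':[((32,-12,24),q1(*l[1 if 0 else 0])),((-32,-12,24),q1(*l[1])),((-32,12,24),q1(*l[2])),((32,12,24),q1(*l[3]))]},p0)
E
python3 f2.py
```

```text
vise [5.4927e+02 1.1630e+01 8.0000e-02 6.7000e-01] yawdeg 4.3 res [-1.3, -0.4, 0.8, 0.5, 1.1, 1.4, -0.2, 0.6, 0.3, -0.3, -0.7, -2.2]
knob [[ 539.1 -141.6  102.5]] screw [[ 560.7 -139.9   75. ]]
A [4.3965e+02 2.3356e+02 2.4000e-01] yawdeg 13.9 res [-0.2, 0.0, 0.1, -0.0, -0.2, 0.1, 0.3, -0.1]
B [5.8078e+02 2.7678e+02 4.0000e-02] yawdeg 2.3 res [0.1, 0.4, -0.6, 0.6, -0.3, -0.5, 0.9, -0.6]
```

>>> carry_out(
  deltas="0.5 -2 -25 0 0 0;0 0 -25 0 0 0;0 0 -25 0 0 0;0 0 -25 0 0 0;0 0 -18 0 0 0;0 0 -10 0 0 0;0 0 0 0 0 0",
)

```text
t: 3.65
ee_pos: [538.7, -140.7, 101.6]
ee_rot: [-0.475, -0.523, 0.524, 0.476]
wrist_force: [-0.6, 0.4, 0.1]
finger_gap: 0.998
```

>>> carry_out(
  deltas="0 0 0 0 0 0;0 0 0 0 0 0;0 0 0 0 0 0;0 0 0 0 0 0;0 0 0 0 0 0;0 0 0 0 0 0;0 0 0 0 0 0;0 0 0 0 0 0;0 0 0 0 0 0;0 0 0 0 0 0",
  jaw=1,
  squeeze=40,
)

```text
t: 4.65
ee_pos: [539.1, -142.0, 102.7]
ee_rot: [-0.476, -0.523, 0.523, 0.476]
wrist_force: [-4.0, -0.5, 5.3]
finger_gap: 0.217
```

```bash
python3 - <<'E'
from h import *
s=st(); snap('scene','s2'); print(s['joint_torque'].round(1))
# circle rows from angle a0, positive = opening
def rows(a0,da,n,yaw=np.radians(5.2),r=35):
    out=[]; x=z=0.;
    for i in range(n):
        a=a0+da*i;b=a+da
        dx=-r*(np.sin(b)-np.sin(a)); dz=r*(np.cos(b)-np.cos(a)); out.append('%.1f %.1f %.1f 0 0 0'%(dx*np.cos(yaw),dx*np.sin(yaw),dz))
    return ';'.join(out)
print(rows(.70,np.radians(15),3))
E
```

```text
t 4.65 tcp [ 539.1 -142.   102.7] jawyaw -174.6 down [-0. -0. -1.] F [-4.  -0.5  5.3] gap 0.217 q6 0.07
[  0.6 -39.   21.    4.3   1.1   0.1]
-6.1 -0.6 -6.7 0 0 0;-4.2 -0.4 -8.1 0 0 0;-2.0 -0.2 -8.9 0 0 0
```

>>> carry_out(
  deltas="-6.2 -0.6 -6.7 0 0 0;-4.2 -0.4 -8.1 0 0 0;-2 -0.2 -8.9 0 0 0;0.4 0 -9.2 0 0 0;2.8 0.3 -8.7 0 0 0;4.9 0.4 -7.7 0 0 0",
)

```text
t: 5.3
ee_pos: [535.7, -142.2, 52.4]
ee_rot: [0.476, 0.523, -0.523, -0.476]
wrist_force: [1.1, 0.5, 4.1]
finger_gap: 0.216
```

>>> carry_out(
  deltas="6.7 0.6 -6.2 0 0 0;8.1 0.7 -4.2 0 0 0;8.9 0.8 -2 0 0 0;9.2 0.8 0.4 0 0 0;8.7 0.8 2.8 0 0 0;7.7 0.7 4.9 0 0 0;6.2 0.6 6.7 0 0 0;4.2 0.4 8.1 0 0 0;2 0.2 8.9 0 0 0;-0.4 0 9.2 0 0 0;-2.8 -0.3 8.7 0 0 0;-4.9 -0.4 7.7 0 0 0;-6.7 -0.6 6.2 0 0 0;-8.1 -0.7 4.2 0 0 0;-8.9 -0.8 2 0 0 0;-9.2 -0.8 -0.4 0 0 0;-8.7 -0.8 -2.8 0 0 0;-7.7 -0.7 -4.9 0 0 0",
)

```text
t: 7.1
ee_pos: [541.4, -141.7, 104.9]
ee_rot: [0.478, 0.525, -0.521, -0.474]
wrist_force: [3.2, -1.2, 0.9]
finger_gap: 0.219
```

>>> carry_out(
  deltas="-6.2 -0.6 -6.7 0 0 0;-4.2 -0.4 -8.1 0 0 0;-2 -0.2 -8.9 0 0 0;0.4 0 -9.2 0 0 0;2.8 0.3 -8.7 0 0 0;4.9 0.4 -7.7 0 0 0;6.7 0.6 -6.2 0 0 0;8.1 0.7 -4.2 0 0 0;8.9 0.8 -2 0 0 0;9.2 0.8 0.4 0 0 0;8.7 0.8 2.8 0 0 0;7.7 0.7 4.9 0 0 0;6.2 0.6 6.7 0 0 0;4.2 0.4 8.1 0 0 0;2 0.2 8.9 0 0 0;-0.4 0 9.2 0 0 0;-2.8 -0.3 8.7 0 0 0;-4.9 -0.4 7.7 0 0 0",
)

```text
t: 8.9
ee_pos: [589.6, -137.7, 96.9]
ee_rot: [-0.476, -0.523, 0.523, 0.476]
wrist_force: [4.3, -4.0, -2.2]
finger_gap: 0.22
```

>>> carry_out(
  deltas="-6.7 -0.6 6.2 0 0 0;-8.1 -0.7 4.2 0 0 0;-8.9 -0.8 2 0 0 0;0 0 0 0 0 0;0 0 0 0 0 0",
)

```text
t: 9.4
ee_pos: [565.6, -139.8, 110.8]
ee_rot: [-0.476, -0.523, 0.523, 0.475]
wrist_force: [1.2, -2.3, 5.1]
finger_gap: 0.221
```

>>> carry_out(
  deltas="0 0 0 0 0 0;0 0 0 0 0 0;0 0 0 0 0 0;0 0 0 0 0 0;0 0 0 0 0 0;0 0 0 0 0 0;0 0 15 0 0 0;0 0 30 0 0 0;0 0 40 0 0 0;0 0 40 0 0 0;0 0 20 0 0 0;0 20 0 0 0 0;0 40 0 0 0 0;0 40 0 0 0 0;0 40 0 0 0 0;0 20 0 0 0 0;0 0 0 0 0 0;0 0 0 0 0 0;0 0 0 0 0 0",
  jaw=-1,
)

```text
t: 11.3
ee_pos: [564.8, 19.7, 255.5]
ee_rot: [-0.476, -0.523, 0.523, 0.476]
wrist_force: [-0.2, -0.5, 0.3]
finger_gap: 1.001
```

```bash
python3 - <<'E'
from h import *
st(); snap('wrist','w3'); crop('w3',0,0,512,384,1.56,'c3')
E
```

```text
t 11.3 tcp [564.8  19.7 255.5] jawyaw -174.65 down [-0. -0. -1.] F [-0.2 -0.5  0.3] gap 1.001 q6 -0.22
```

View pics/c3.png

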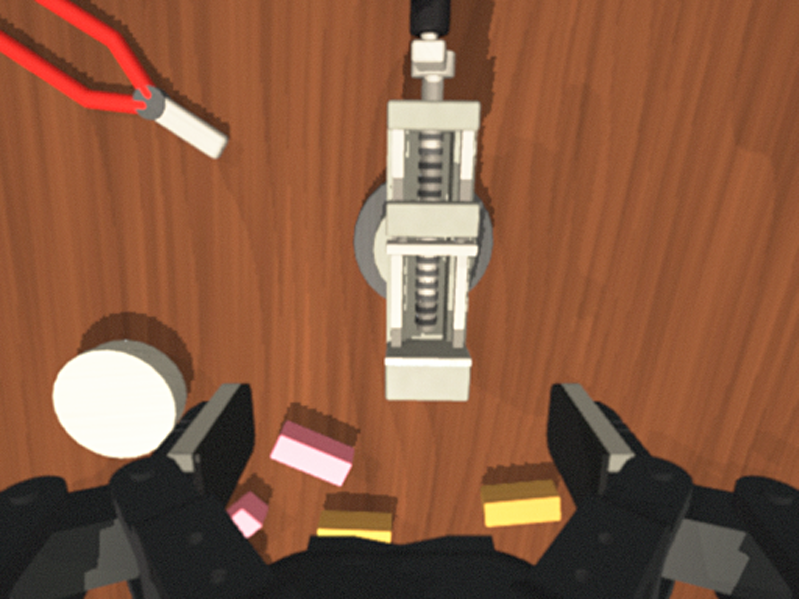

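```bash
cat > f3.py <<'E'
from fit import *
W='w3'; q=lambda x,y:(x/1.56,y/1.56)
p=fit('vise',{W:[((25,-91,95),q(389,101)),((-25,-91,95),q(480,101)),((-25,-76,95),q(479,129)),((25,-76,95),q(388,129)),
 ((25,50,112),q(386,357)),((-25,50,112),q(470,357)),(lambda p:(25,p[3],112),q(387,256)),(lambda p:(-25,p[3],112),q(478,256)),
 (lambda p:(25,p[4],112),q(386,400)),(lambda p:(-25,p[4],112),q(468,400))]},[549,12,.09,-12,78])
print('opening',50-p[3])
for y in(37.0,12.5,12.0): print(y,w(p,[(0,y,107)]).round(1))
fit('A',{W:[((32,-12,24),q(483,500)),((-32,-12,24),q(556,493)),((-32,12,24),q(560,518)),((32,12,24),q(487,527))]},[438,235,.19])
E
python3 f3.py
```

```text
vise [ 5.4942e+02  1.1410e+01  8.0000e-02 -1.0130e+01  7.7280e+01] yawdeg 4.6 res [-1.0, -1.2, 1.0, -0.4, 0.5, 0.8, -0.5, 0.1, -0.2, 0.2, 1.1, 0.7, -0.6, -0.3, -0.3, 0.3, -0.3, -0.3, 0.9, 0.3]
opening 60.13289194192849
37.0 [[546.4  48.3 107. ]]
12.5 [[548.4  23.9 107. ]]
12.0 [[548.4  23.4 107. ]]
A [4.4277e+02 2.3012e+02 2.4000e-01] yawdeg 13.7 res [-0.3, 1.6, 1.6, 0.2, 0.2, -0.6, -1.1, -0.7]
```

>>> carry_out(
  deltas="-15.6 26.7 -8 0 0 1;-15.6 26.7 -8 0 0 1;-15.6 26.7 -8 0 0 1;-15.6 26.7 -8 0 0 1;-15.6 26.7 -8 0 0 1;-15.6 26.7 -20 0 0 1.2;-15.6 26.7 -35 0 0 1.2;-16 27 -45 0 0 1;0 0 0 0 0 0;0 0 0 0 0 0;0 0 0 0 0 0",
)

```text
t: 12.45
ee_pos: [442.5, 231.8, 120.9]
ee_rot: [0.437, 0.557, -0.555, -0.436]
wrist_force: [0.5, 0.0, 0.2]
finger_gap: 1.0
```

```bash
cat > bar.py <<'E'
# fit a yellow top face (largest yellow bright blob) in wrist picture, plane z
import sys
from fit import *
def yellow(fn,z,p0):
    im=cv2.imread('pics/%s_raw.png'%fn); h=cv2.cvtColor(im,cv2.COLOR_BGR2HSV)
    m=cv2.inRange(h,(18,60,190),(36,255,255)); n,l,s,c=cv2.connectedComponentsWithStats(m)
    pr=proj(fn,[[p0[0],p0[1],z]])[0]; best=None
    for i in range(1,n):
        if s[i,4]<150: continue
        d=np.hypot(*(c[i]-pr)); 
        if best is None or d<best[0]: best=(d,i)
    i=best[1]; ct=max(cv2.findContours((l==i).astype(np.uint8),0,1)[0],key=len).reshape(-1,2)
    X=onz(fn,ct,z)[:,:2].astype(np.float32); r=cv2.minAreaRect(X); print(fn,'area',s[i,4],'centre',np.round(r[0],1),'size',np.round(r[1],1),'ang',round(r[2],1), 'bbox',s[i,:4])
    return r
E
python3 - <<'E'
from bar import *
st(); snap('wrist','w4'); yellow('w4',24,(440,233.5))
E
```

```text
t 12.45 tcp [442.5 231.8 120.9] jawyaw -166.26 down [ 0.002  0.001 -1.   ] F [0.5 0.  0.2] gap 1.0 q6 -0.56
w4 area 2686 centre [441.9 231.4] size [62.9 23.6] ang 11.6 bbox [216 183  88  34]
```

>>> carry_out(
  deltas="-0.6 -0.4 -25 0 0 -2;0 0 -25 0 0 0;0 0 -25 0 0 0;0 0 -15 0 0 0;0 0 -9 0 0 0;0 0 0 0 0 0;0 0 0 0 0 0",
)

```text
t: 13.2
ee_pos: [441.4, 231.9, 21.6]
ee_rot: [0.446, 0.549, -0.548, -0.446]
wrist_force: [0.3, 0.9, 0.3]
finger_gap: 0.999
```

>>> carry_out(
  deltas="0 0 0 0 0 0;0 0 0 0 0 0;0 0 0 0 0 0;0 0 0 0 0 0;0 0 0 0 0 0;0 0 0 0 0 0;0 0 0 0 0 0;0 0 0 0 0 0",
  jaw=1,
  squeeze=60,
)

```text
t: 14.0
ee_pos: [441.1, 232.1, 21.9]
ee_rot: [0.446, 0.55, -0.548, -0.446]
wrist_force: [-2.0, -0.8, 5.5]
finger_gap: 0.732
```

```bash
python3 - <<'E'
from bar import *
st(); snap('wrist','w5'); yellow('w5',24,(442,231.5)); crop('w5',150,180,362,384,3,'c5')
E
```

```text
t 14.0 tcp [441.1 232.1  21.9] jawyaw -168.17 down [ 0.002  0.001 -1.   ] F [-2.  -0.8  5.5] gap 0.732 q6 -0.59
w5 area 7226 centre [442.6 231.3] size [62.6 23.7] ang 11.8 bbox [183 245 149  50]
```

View pics/c5.png

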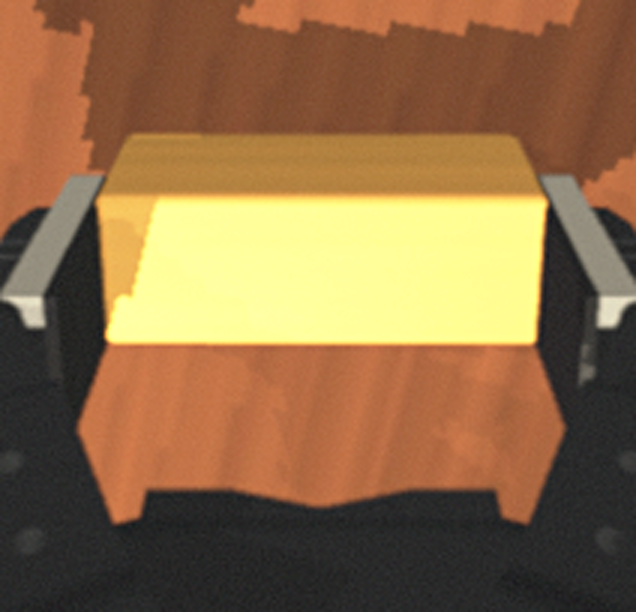

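Bar A is gripped squarely, with the top face filling the pads. Lifting and moving over the vise.

>>> carry_out(
  deltas="0 0 30 0 0 0;0 0 40 0 0 0;0 0 40 0 0 0;12 -21 30 0 0 -1;13 -23 5 0 0 -1;13 -23 0 0 0 -1;13 -23 0 0 0 -1;14 -23 0 0 0 -1;14 -24 0 0 0 -1;14 -24 0 0 0 -1;12 -22 0 0 0 0;0 0 0 0 0 0;0 0 0 0 0 0;0 0 0 0 0 0",
)

```text
t: 15.45
ee_pos: [545.0, 49.1, 165.4]
ee_rot: [-0.478, -0.521, 0.521, 0.479]
wrist_force: [0.3, 0.0, -3.4]
finger_gap: 0.732
```

```bash
python3 - <<'E'
from bar import *
s=st(); snap('wrist','w6'); yellow('w6',s['ee_pos'][2]+2,s['ee_pos'][:2]); crop('w6',130,0,382,300,2,'c6')
E
```

```text
t 15.45 tcp [545.   49.1 165.4] jawyaw -175.18 down [-0.001  0.    -1.   ] F [ 0.3  0.  -3.4] gap 0.732 q6 -0.29
w6 area 6523 centre [546.2  48.3] size [61.9 22.7] ang 4.6 bbox [186 246 145  48]
```

View pics/c6.png

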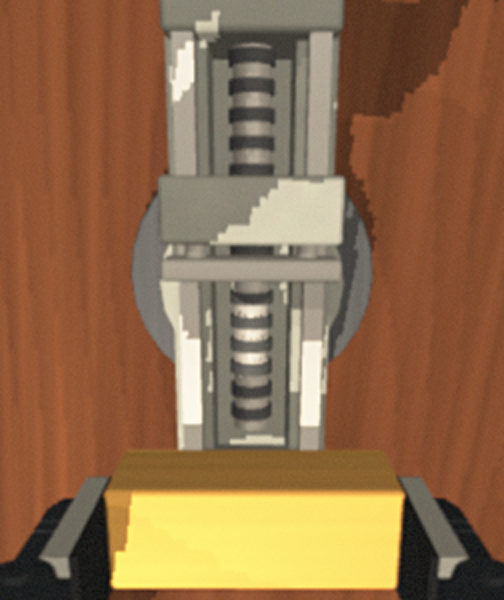

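>>> carry_out(
  deltas="0.6 -1 -12 0 0 0;0 0 -12 0 0 0;0 0 -10 0 0 0;0 0 -6 0 0 0;0 0 -4 0 0 0;0 0 -3 0 0 0;0 0 0 0 0 0",
)

```text
t: 16.2
ee_pos: [546.0, 47.6, 118.2]
ee_rot: [-0.479, -0.52, 0.521, 0.479]
wrist_force: [-0.3, -0.3, -2.5]
finger_gap: 0.731
```

No contact with the jaw. Lower onto the rails and release.

>>> carry_out(
  deltas="0 0 -0.8 0 0 0;0 0 -0.5 0 0 0;0 0 0 0 0 0;0 0 0 0 0 0",
)

```text
t: 16.6
ee_pos: [546.2, 47.6, 117.3]
ee_rot: [0.479, 0.521, -0.52, -0.479]
wrist_force: [-0.5, -0.7, -2.8]
finger_gap: 0.733
```

>>> carry_out(
  deltas="0 0 0 0 0 0;0 0 0 0 0 0;0 0 0 0 0 0;0 0 0 0 0 0;0 0 0 0 0 0;0 0 15 0 0 0;0 0 30 0 0 0;0 0 40 0 0 0;0 0 0 0 0 0;0 0 0 0 0 0;0 0 0 0 0 0",
  jaw=-1,
)

```text
t: 17.7
ee_pos: [545.5, 47.6, 201.3]
ee_rot: [-0.478, -0.52, 0.521, 0.479]
wrist_force: [0.5, -0.9, -0.5]
finger_gap: 0.998
```

```bash
python3 - <<'E'
from bar import *
s=st(); snap('wrist','w7'); yellow('w7',119,s['ee_pos'][:2]); crop('w7',130,0,382,300,2,'c7')
snap('scene','s7');crop('s7',190,160,290,222,5,'d7')
E
```

```text
t 17.7 tcp [545.5  47.6 201.3] jawyaw -175.21 down [-0.002 -0.    -1.   ] F [ 0.5 -0.9 -0.5] gap 0.998 q6 -0.29
w7 area 2992 centre [547.2  47.3] size [63.  23.1] ang 4.7 bbox [209 190  94  33]
```

View pics/c7.png

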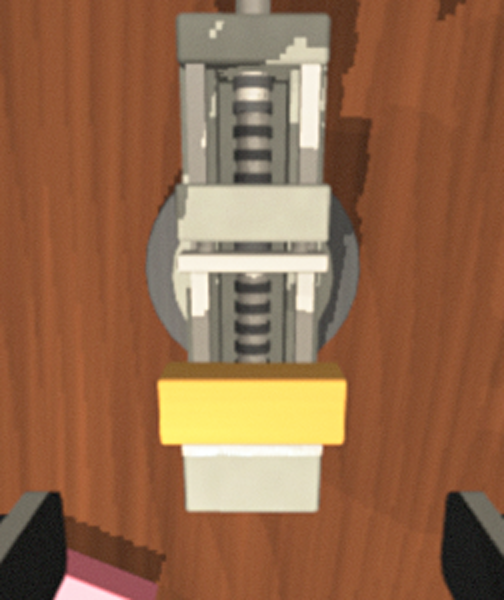

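Bar A lies across both rails, centred (bar and jaw centres both at column 252) and just off the fixed jaw. Now bar B.

>>> carry_out(
  deltas="5 30 0 0 0 -1;5 32 0 0 0 -1;5 32 0 0 0 0;5 32 0 0 0 0;5 32 -10 0 0 0;5 32 -30 0 0 0;4 24 -30 0 0 0;3 13 -10 0 0 0;0 0 0 0 0 0;0 0 0 0 0 0;0 0 0 0 0 0",
)

```text
t: 18.9
ee_pos: [583.9, 274.0, 124.0]
ee_rot: [0.488, 0.513, -0.511, -0.487]
wrist_force: [-0.1, -0.4, 0.8]
finger_gap: 0.998
```

```bash
python3 - <<'E'
from bar import *
st(); snap('wrist','w8'); yellow('w8',24,(583,275))
E
```

```text
t 18.9 tcp [583.9 274.  124. ] jawyaw -177.25 down [ 0.002  0.001 -1.   ] F [-0.1 -0.4  0.8] gap 0.998 q6 -0.63
w8 area 2566 centre [583.  275.6] size [63.2 22.5] ang 2.7 bbox [217 186  86  30]
```

>>> carry_out(
  deltas="-0.9 1.4 -25 0 0 0;0 0 -25 0 0 0;0 0 -25 0 0 0;0 0 -16 0 0 0;0 0 -11 0 0 0;0 0 0 0 0 0;0 0 0 0 0 0",
)

```text
t: 19.65
ee_pos: [582.9, 276.1, 21.4]
ee_rot: [0.488, 0.513, -0.511, -0.487]
wrist_force: [0.2, -0.7, 0.0]
finger_gap: 0.999
```

>>> carry_out(
  deltas="0 0 0 0 0 0;0 0 0 0 0 0;0 0 0 0 0 0;0 0 0 0 0 0;0 0 0 0 0 0;0 0 0 0 0 0;0 0 0 0 0 0;0 0 0 0 0 0",
  jaw=1,
  squeeze=60,
)

```text
t: 20.45
ee_pos: [583.0, 276.6, 22.0]
ee_rot: [0.488, 0.513, -0.511, -0.487]
wrist_force: [-1.5, 0.4, 5.8]
finger_gap: 0.732
```

```bash
python3 - <<'E'
from bar import *
st(); snap('wrist','w9'); yellow('w9',24,(583,275))
E
```

```text
t 20.45 tcp [583.  276.6  22. ] jawyaw -177.17 down [ 0.002  0.001 -1.   ] F [-1.5  0.4  5.8] gap 0.732 q6 -0.64
w9 area 6736 centre [584.1 275.7] size [62.2 22.7] ang 2.8 bbox [184 246 148  48]
```

>>> carry_out(
  deltas="0 0 30 0 0 0;0 0 45 0 0 0;0 0 45 0 0 0;-4 -28 18 0 0 1;-4 -32 0 0 0 1;-4 -32 0 0 0 0;-4 -32 0 0 0 0;-4 -32 0 0 0 0;-5 -32 0 0 0 0;-5 -32 0 0 0 0;-4.8 -34 0 0 0 0;0 0 0 0 0 0;0 0 0 0 0 0;0 0 0 0 0 0",
)

```text
t: 21.9
ee_pos: [547.3, 22.6, 158.0]
ee_rot: [0.478, 0.521, -0.521, -0.479]
wrist_force: [-0.3, 0.2, -1.6]
finger_gap: 0.734
```

```bash
python3 - <<'E'
from bar import *
st()
E
```

```text
t 21.9 tcp [547.3  22.6 158. ] jawyaw -175.19 down [-0.  0. -1.] F [-0.3  0.2 -1.6] gap 0.734 q6 -0.24
```

>>> carry_out(
  deltas="0.9 -0.2 -10 0 0 0;0 0 -10 0 0 0;0 0 -8 0 0 0;0 0 -6 0 0 0;0 0 -4 0 0 0;0 0 -2 0 0 0;0 0 0 0 0 0;0 0 0 0 0 0",
)

```text
t: 22.7
ee_pos: [548.5, 21.8, 118.5]
ee_rot: [0.479, 0.521, -0.52, -0.478]
wrist_force: [0.1, 0.2, -3.0]
finger_gap: 0.73
```

>>> carry_out(
  deltas="0 0 -0.8 0 0 0;0 0 -0.7 0 0 0;0 0 0 0 0 0;0 0 0 0 0 0",
)

```text
t: 23.1
ee_pos: [548.4, 21.8, 117.0]
ee_rot: [0.479, 0.521, -0.52, -0.478]
wrist_force: [-0.9, -0.8, 1.1]
finger_gap: 0.735
```

>>> carry_out(
  deltas="0 0 0 0 0 0;0 0 0 0 0 0;0 0 0 0 0 0;0 0 0 0 0 0;0 0 0 0 0 0;0 0 15 0 0 0;0 0 30 0 0 0;0 0 40 0 0 0;0 0 0 0 0 0;0 0 0 0 0 0;0 0 0 0 0 0",
  jaw=-1,
)

```text
t: 24.2
ee_pos: [547.7, 21.8, 200.8]
ee_rot: [-0.478, -0.52, 0.521, 0.479]
wrist_force: [-0.3, 0.1, -0.8]
finger_gap: 0.998
```

```bash
python3 - <<'E'
from bar import *
s=st(); snap('wrist','w10'); crop('w10',130,0,382,300,2,'c10')
E
```

```text
t 24.2 tcp [547.7  21.8 200.8] jawyaw -175.21 down [-0.002 -0.    -1.   ] F [-0.3  0.1 -0.8] gap 0.998 q6 -0.24
```

View pics/c10.png

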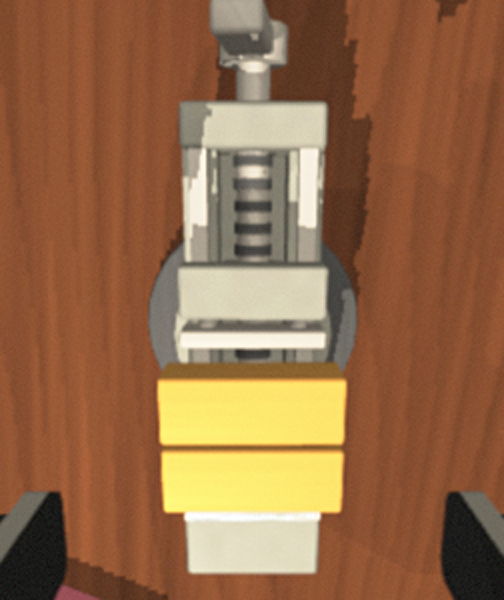

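Two bars sit side by side on the rails with the moving jaw clear of them. Now crank shut.

>>> carry_out(
  deltas="3 -26 0 0 0 0;3 -28 0 0 0 0;3 -28 0 0 0 0;3 -28 0 0 0 0;3 -28 0 0 0 0;2.5 -24 -10 0 0 0;0 0 -25 0 0 0;0 0 -25 0 0 0;0 0 -20 0 0 0;0 0 -10 0 0 0;0 0 0 0 0 0;0 0 0 0 0 0",
)

```text
t: 25.45
ee_pos: [566.1, -140.3, 112.2]
ee_rot: [-0.479, -0.521, 0.521, 0.478]
wrist_force: [-0.1, -0.1, 0.7]
finger_gap: 1.0
```

>>> carry_out(
  deltas="0 0 0 0 0 0;0 0 0 0 0 0;0 0 0 0 0 0;0 0 0 0 0 0;0 0 0 0 0 0;0 0 0 0 0 0;0 0 0 0 0 0;0 0 0 0 0 0;0 0 0 0 0 0;0 0 0 0 0 0",
  jaw=1,
  squeeze=40,
)

```text
t: 26.45
ee_pos: [565.8, -140.2, 111.9]
ee_rot: [0.479, 0.521, -0.52, -0.479]
wrist_force: [-1.7, 0.6, 4.4]
finger_gap: 0.213
```

>>> carry_out(
  deltas="8.9 0.8 -2 0 0 0;8.1 0.7 -4.2 0 0 0;6.7 0.6 -6.2 0 0 0;4.9 0.4 -7.7 0 0 0;2.8 0.3 -8.7 0 0 0;0.4 0 -9.2 0 0 0;-2 -0.2 -8.9 0 0 0;-4.2 -0.4 -8.1 0 0 0;-6.2 -0.6 -6.7 0 0 0;-7.7 -0.7 -4.9 0 0 0;-8.7 -0.8 -2.8 0 0 0;-9.2 -0.8 -0.4 0 0 0;-8.9 -0.8 2 0 0 0;-8.1 -0.7 4.2 0 0 0;-6.7 -0.6 6.2 0 0 0;-4.9 -0.4 7.7 0 0 0;-2.8 -0.3 8.7 0 0 0;-0.4 0 9.2 0 0 0",
)

```text
t: 28.25
ee_pos: [526.6, -143.4, 80.1]
ee_rot: [-0.478, -0.52, 0.521, 0.479]
wrist_force: [2.2, 2.6, -5.1]
finger_gap: 0.217
```

>>> carry_out(
  deltas="2 0.2 8.9 0 0 0;4.2 0.4 8.1 0 0 0;6.2 0.6 6.7 0 0 0;7.7 0.7 4.9 0 0 0;8.7 0.8 2.8 0 0 0;0 0 0 0 0 0",
)

```text
t: 28.85
ee_pos: [557.2, -141.0, 112.0]
ee_rot: [-0.479, -0.52, 0.521, 0.479]
wrist_force: [-2.7, 2.1, 2.1]
finger_gap: 0.214
```

>>> carry_out(
  deltas="4.6 0.4 0.5 0 0 0;4.6 0.4 -0.1 0 0 0;0 0 0 0 0 0",
)

```text
t: 29.15
ee_pos: [565.8, -140.2, 112.0]
ee_rot: [-0.479, -0.52, 0.521, 0.479]
wrist_force: [-4.4, 2.0, 1.1]
finger_gap: 0.221
```

>>> carry_out(
  deltas="4.5 0.4 -0.7 0 0 0;4.4 0.4 -1.3 0 0 0;0 0 0 0 0 0",
)

```text
t: 29.45
ee_pos: [574.7, -139.5, 109.7]
ee_rot: [-0.479, -0.52, 0.521, 0.479]
wrist_force: [-2.9, 1.1, 1.2]
finger_gap: 0.219
```

>>> carry_out(
  deltas="4.2 0.4 -1.9 0 0 0;3.9 0.3 -2.3 0 0 0;0 0 0 0 0 0",
)

```text
t: 29.75
ee_pos: [582.7, -138.8, 105.3]
ee_rot: [-0.479, -0.52, 0.521, 0.479]
wrist_force: [-2.8, 0.6, -0.4]
finger_gap: 0.215
```

```bash
python3 - <<'E'
from bar import *
for i in range(3): s=st(); snap('scene','s11')
crop('s11',190,150,290,222,8,'c11')
E
```

```text
t 29.75 tcp [ 582.7 -138.8  105.3] jawyaw -175.21 down [-0. -0. -1.] F [-2.8  0.6 -0.4] gap 0.215 q6 0.06
t 29.8 tcp [ 582.7 -138.8  105.3] jawyaw -175.21 down [-0. -0. -1.] F [-2.1  0.7 -1.4] gap 0.219 q6 0.06
t 29.85 tcp [ 582.6 -138.8  105.3] jawyaw -175.21 down [-0. -0. -1.] F [-2.5  0.8 -2. ] gap 0.215 q6 0.06
```

View pics/c11.png

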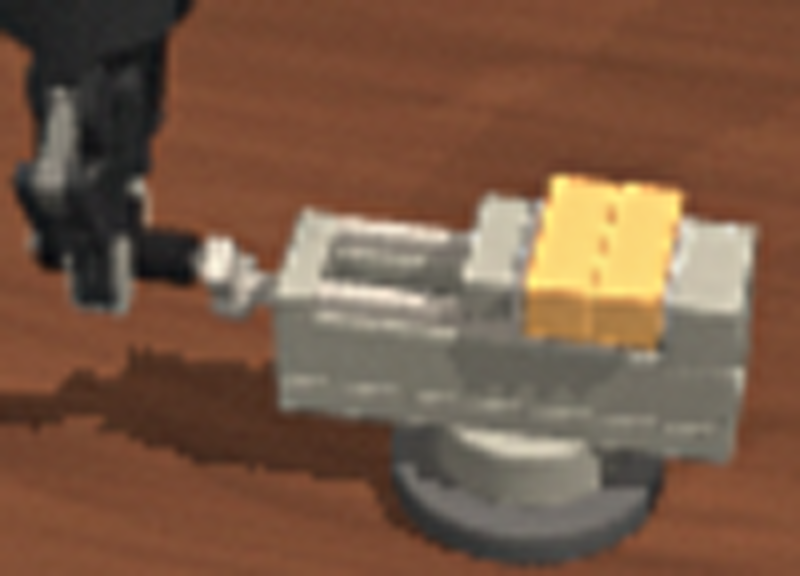

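The jaw has closed on the row. I keep stepping the crank until it goes solid.

>>> carry_out(
  deltas="3.5 0.3 -2.9 0 0 0;3.2 0.3 -3.3 0 0 0;0 0 0 0 0 0",
)

```text
t: 30.2
ee_pos: [589.0, -138.3, 99.0]
ee_rot: [-0.478, -0.52, 0.521, 0.479]
wrist_force: [-3.8, -0.4, -1.3]
finger_gap: 0.219
```

>>> carry_out(
  deltas="2.7 0.2 -3.6 0 0 0;2.2 0.2 -4 0 0 0;0 0 0 0 0 0",
)

```text
t: 30.5
ee_pos: [593.5, -137.9, 91.8]
ee_rot: [-0.478, -0.52, 0.521, 0.479]
wrist_force: [-6.2, 0.1, 1.7]
finger_gap: 0.216
```

>>> carry_out(
  deltas="1 0.1 -4.3 0 0 0;0.5 0 -4.4 0 0 0;0 0 0 0 0 0",
)

```text
t: 30.8
ee_pos: [595.7, -137.8, 84.4]
ee_rot: [0.479, 0.521, -0.521, -0.478]
wrist_force: [-6.6, 2.8, 6.3]
finger_gap: 0.215
```

>>> carry_out(
  deltas="0.3 0 -4.5 0 0 0;-0.2 0 -4.5 0 0 0;0 0 0 0 0 0",
)

```text
t: 31.1
ee_pos: [596.6, -137.7, 76.7]
ee_rot: [0.479, 0.521, -0.52, -0.477]
wrist_force: [-7.6, 3.3, 12.1]
finger_gap: 0.219
```

>>> carry_out(
  deltas="-0.4 0 -2.5 0 0 0;0 0 0 0 0 0;0 0 0 0 0 0",
)

```text
t: 31.4
ee_pos: [596.5, -137.7, 75.0]
ee_rot: [0.48, 0.521, -0.52, -0.477]
wrist_force: [-8.6, 3.8, 16.0]
finger_gap: 0.218
```

>>> carry_out(
  deltas="-0.6 0 -2.5 0 0 0;0 0 0 0 0 0;0 0 0 0 0 0",
)

```text
t: 31.7
ee_pos: [596.4, -137.7, 73.1]
ee_rot: [0.48, 0.522, -0.52, -0.477]
wrist_force: [-8.2, 3.2, 18.3]
finger_gap: 0.215
```

>>> carry_out(
  deltas="0 0 2 0 0 0;0 0 0 0 0 0;0 0 0 0 0 0;0 0 0 0 0 0;0 0 0 0 0 0;0 0 0 0 0 0;0 0 20 0 0 0;0 0 40 0 0 0;-5 20 40 0 0 0;-10 40 30 0 0 0;-10 40 0 0 0 0;-10 40 0 0 0 0;0 20 0 0 0 0;0 0 0 0 0 0;0 0 0 0 0 0;0 0 0 0 0 0",
  jaw=-1,
)

```text
t: 33.3
ee_pos: [560.2, 20.9, 200.3]
ee_rot: [-0.479, -0.52, 0.52, 0.479]
wrist_force: [-0.3, 0.4, 0.3]
finger_gap: 1.002
```

```bash
python3 - <<'E'
from bar import *
s=st(); snap('wrist','w12'); snap('scene','s12');snap('side','d12'); 
a=cv2.imread('pics/w12_raw.png')[0:290,170:370]; a=cv2.resize(a,None,fx=2,fy=2,interpolation=2)
b=cv2.imread('pics/s12_raw.png')[150:222,190:290]; b=cv2.resize(b,(400,288),interpolation=2)
c=cv2.imread('pics/s12_raw.png')[140:222,120:190]; c=cv2.resize(c,(246,288),interpolation=2); c=cv2.copyMakeBorder(c,0,4,0,154,0)
cv2.imwrite('pics/c12.png',np.hstack([a,np.vstack([b,c])]))
E
```

```text
t 33.3 tcp [560.2  20.9 200.3] jawyaw -175.24 down [-0. -0. -1.] F [-0.3  0.4  0.3] gap 1.002 q6 -0.23
```

View pics/c12.png

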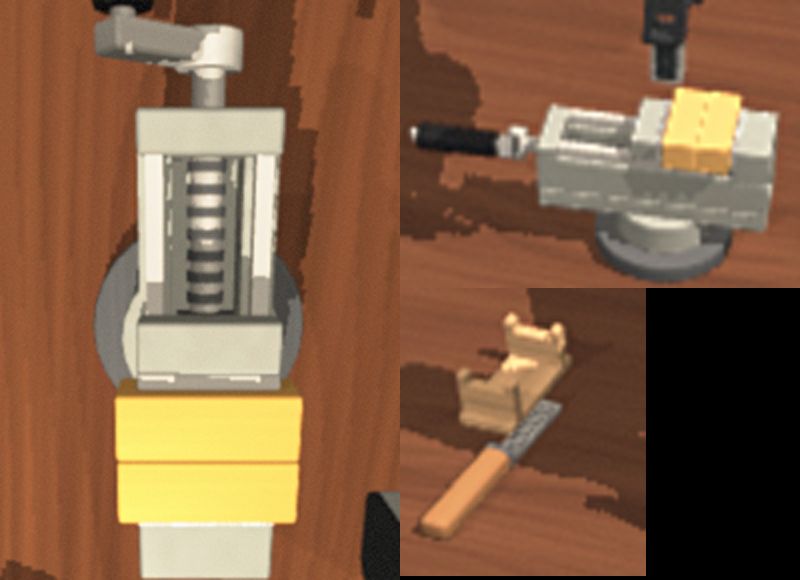

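```bash
python3 - <<'E'
from h import *
a=onz('s12',[(163.4,173)],6)[0]; b=onz('s12',[(130,209.2)],20)[0]; print(a.round(),b.round())
d=(a-b)[:2]; print(np.linalg.norm(d),np.degrees(np.arctan2(d[1],d[0])), (b[:2]+d/np.linalg.norm(d)*95).round(1))
V2=np.array([545.3,14.3])
for an in(-60,-75,-90,-105): r=np.radians(an); print(an,proj('s12',[(*v2w(-35*np.sin(r),-149),75+35*np.cos(r))]).round(1), proj('w12',[(*v2w(-35*np.sin(r),-120,np.array([549.4,11.4]),.084),75+35*np.cos(r))]).round(1))
E
```

```text
[ 463. -321.    6.] [ 667. -340.   20.]
205.66794778387842 174.52336807730399 [ 572.7 -331.2]
-60 [[204.3 186.1]] [[228.6   4.4]]
-75 [[204.1 189.1]] [[224.4   7.9]]
-90 [[204.2 191.7]] [[223.9  11.4]]
-105 [[204.5 193.8]] [[226.8  14.6]]
```

The crank stopped at about -55°, which means 44 mm opening, so the plate is flat and the row is clamped. The picture shows the plate flush with the jaw block. The file has been knocked since the first look: its tail moved from about (137,211) to (130,209). I'll re-measure it from close by.

>>> carry_out(
  deltas="-1.7 -30 3.5 0 0 6.6;-1.7 -30 3.5 0 0 6.6;-1.7 -30 3.5 0 0 6.6;-1.7 -30 3.5 0 0 6.6;-1.7 -30 3.5 0 0 6.6;-1.7 -30 3.5 0 0 6.6;-1.7 -30 3.5 0 0 6.6;-1.7 -30 3.5 0 0 6.7;-1.7 -30 3.5 0 0 6.7;-1.7 -30 3.5 0 0 6.7;-1.7 -30 3.5 0 0 6.7;-1.3 -31 1.5 0 0 6.7;0 0 0 0 0 0;0 0 0 0 0 0;0 0 0 0 0 0",
)

```text
t: 34.95
ee_pos: [540.0, -339.1, 240.2]
ee_rot: [0.034, 0.706, -0.706, -0.034]
wrist_force: [-0.7, -0.2, 0.4]
finger_gap: 1.001
```

```bash
python3 - <<'E'
from bar import *
s=st(); snap('wrist','w13'); crop('w13',0,0,512,384,1.56,'c13')
E
```

```text
t 34.95 tcp [ 540.  -339.1  240.2] jawyaw -95.56 down [-0.  0. -1.] F [-0.7 -0.2  0.4] gap 1.001 q6 1.79
```

View pics/c13.png

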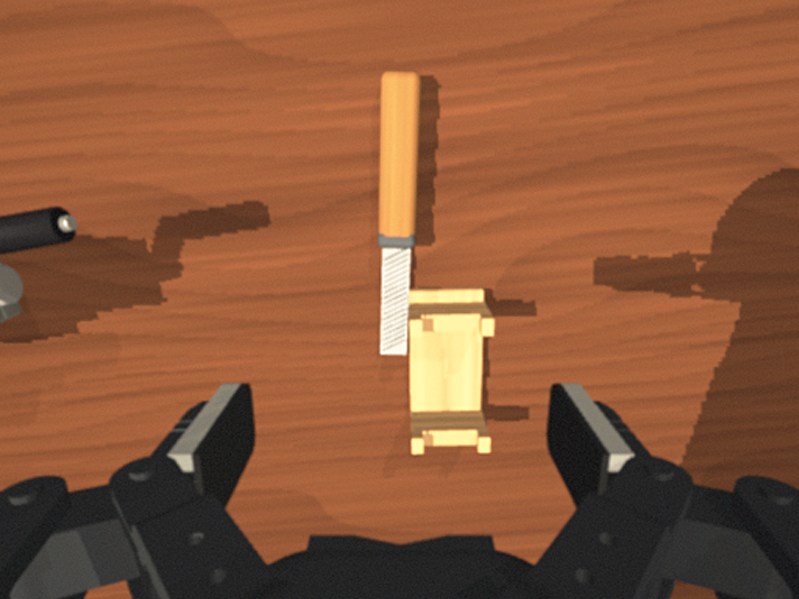

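```bash
python3 - <<'E'
from h import *
crop('w13',254,178,326,298,5,'c14')
E
```

```text
(no output)
```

View pics/c14.png

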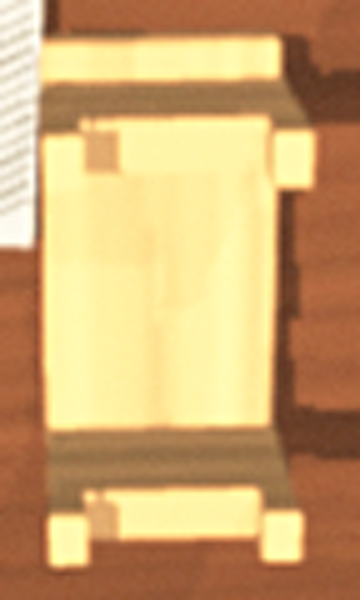

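```bash
cat > f5.py <<'E'
from fit import *
W='w13'; q=lambda x,y:(x/1.56,y/1.56); c=lambda x,y:(254+x/5,178+y/5)
r=fit('rest',{W:[((51,-28,50),c(316,130)),((39,-28,50),c(316,188)),((-39,-28,50),c(303,510)),((-51,-28,50),c(303,563)),((-39,28,50),c(47,512)),((-51,28,50),c(47,566)),((51,28,50),c(42,135)),((60,28,10),c(42,37)),((60,-28,10),c(280,37))]},[452,-364,-.06])
f=fit('file',{W:[((105,-10,6),q(380,354)),((105,10,6),q(407,355)),((-95,-13,20),q(382,72)),((-95,13,20),q(419,72)),((20,0,13),q(397,241))]},[576,-334,3.05])
E
python3 f5.py
```

```text
rest [ 4.5142e+02 -3.6565e+02 -8.0000e-02] yawdeg -4.6 res [-0.3, 0.2, -0.7, -0.6, -0.6, 0.3, -1.0, -0.9, 0.5, 0.6, 0.6, -0.9, 0.6, 0.0, -0.1, 0.9, 0.9, 0.1]
file [ 566.17 -338.97    3.02] yawdeg 172.8 res [0.5, 0.2, -0.3, -0.0, -1.0, -1.0, 1.6, -0.2, -0.4, 4.8]
```

>>> carry_out(
  deltas="10 0 -40 0 0 -1.7;10 0 -40 0 0 0;10 0 -40 0 0 0;0 0 -20 0 0 0;0 0 0 0 0 0;0 0 0 0 0 0;0 0 0 0 0 0",
)

```text
t: 35.7
ee_pos: [571.3, -339.7, 103.0]
ee_rot: [-0.046, -0.705, 0.706, 0.043]
wrist_force: [-0.4, -0.3, -0.7]
finger_gap: 1.002
```

```bash
python3 - <<'E'
from bar import *
s=st(); snap('wrist','w15'); crop('w15',100,0,412,384,1.5,'c15')
E
```

```text
t 35.7 tcp [ 571.3 -339.7  103. ] jawyaw -97.17 down [ 0.004 -0.002 -1.   ] F [-0.4 -0.3 -0.7] gap 1.002 q6 1.75
```

The viewer limit is reached, so I continue numerically.

```bash
cat > prof.py <<'E'
from fit import *
import sys
def grip(fn,z=20):
    im=cv2.imread('pics/%s_raw.png'%fn); h=cv2.cvtColor(im,cv2.COLOR_BGR2HSV)
    for lo in ((8,130,200),(8,110,180)):
        m=cv2.inRange(h,lo,(20,255,255)); n,l,s,c=cv2.connectedComponentsWithStats(m)
        for i in np.argsort(-s[1:,4])[:3]+1:
            ct=max(cv2.findContours((l==i).astype(np.uint8),0,1)[0],key=len).reshape(-1,2)
            X=onz(fn,ct,z)[:,:2].astype(np.float32); r=cv2.minAreaRect(X); print(lo,s[i],np.round(r[0],1),np.round(r[1],1),round(r[2],1))
if __name__=='__main__':
    fn=sys.argv[1]; grip(fn)
    im=cv2.imread('pics/%s_raw.png'%fn)
    for v in range(0,384,8): print(v,im[v,256].tolist(),im[v,248].tolist(), end=' | ')
E
python3 prof.py w15
```

```text
(8, 130, 200) [ 236   69   39  160 5665] [ 608.8 -343.1] [ 23.4 104.1] 82.9
(8, 130, 200) [275 309  22  15 157] [ 482.2 -350.7] [16.4 12.2] 76.8
(8, 130, 200) [340 309  20  39  75] [ 464.9 -396.4] [13.6 34.4] 75.7
(8, 110, 180) [  28   68  248  161 8514] [ 617.3 -277.9] [156.2 104.7] 82.8
(8, 110, 180) [ 296   83  130   29 1021] [ 635.8 -412.1] [ 7.9 79.3] 0.9
(8, 110, 180) [ 49 227 175  24 533] [ 559.4 -252. ] [  3.4 124.4] 0.1
0 [57, 95, 165] [59, 97, 167] | 8 [61, 99, 169] [61, 98, 170] | 16 [56, 93, 163] [59, 96, 167] | 24 [60, 98, 167] [57, 95, 163] | 32 [59, 95, 162] [61, 97, 163] | 40 [62, 99, 168] [60, 100, 167] | 48 [63, 100, 172] [59, 98, 170] | 56 [61, 99, 169] [58, 91, 161] | 64 [54, 89, 158] [61, 94, 161] | 72 [91, 162, 239] [89, 168, 242] | 80 [101, 182, 249] [102, 187, 252] | 88 [98, 180, 248] [103, 188, 251] | 96 [97, 180, 249] [105, 192, 252] | 104 [97, 180, 249] [104, 189, 251] | 112 [96, 180, 249] [103, 190, 251] | 120 [99, 183, 250] [103, 190, 251] | 128 [100, 185, 250] [104, 187, 251] | 136 [96, 181, 250] [99, 188, 250] | 144 [97, 182, 250] [102, 188, 250] | 152 
[... 353 characters left out ...]
76, 247] | 232 [129, 138, 146] [130, 141, 146] | 240 [152, 166, 174] [239, 251, 255] | 248 [233, 247, 253] [182, 206, 217] | 256 [216, 234, 242] [244, 255, 255] | 264 [195, 219, 228] [158, 175, 185] | 272 [247, 255, 255] [233, 247, 253] | 280 [210, 228, 237] [238, 251, 255] | 288 [185, 208, 220] [178, 201, 213] | 296 [244, 254, 255] [192, 219, 229] | 304 [243, 254, 255] [245, 255, 255] | 312 [200, 223, 231] [236, 249, 255] | 320 [153, 169, 180] [198, 219, 229] | 328 [161, 191, 223] [170, 200, 230] | 336 [59, 92, 155] [57, 91, 157] | 344 [63, 98, 166] [56, 91, 163] | 352 [36, 36, 34] [42, 39, 40] | 360 [38, 39, 38] [36, 35, 37] | 368 [35, 36, 34] [38, 38, 38] | 376 [34, 36, 35] [34, 35, 36] |
```

>>> carry_out(
  deltas="-4.3 1.7 -25 0 0 0.1;0 0 -25 0 0 0;0 0 -18 0 0 0;0 0 -9 0 0 0;0 0 0 0 0 0;0 0 0 0 0 0;0 0 0 0 0 0",
)

```text
t: 36.45
ee_pos: [566.8, -338.1, 25.1]
ee_rot: [-0.045, -0.705, 0.706, 0.043]
wrist_force: [-0.2, 0.1, 0.5]
finger_gap: 0.997
```

```bash
python3 - <<'E'
from prof import *
st(); print(onz('w15',[(255,330),(255,69),(255,229)],[6,20,20]).round(1).tolist()); snap('wrist','w16'); grip('w16')
E
```

```text
t 36.45 tcp [ 566.8 -338.1   25.1] jawyaw -97.09 down [ 0.003 -0.001 -1.   ] F [-0.2  0.1  0.5] gap 0.997 q6 1.75
[[461.2, -324.1, 6.0], [660.4, -349.6, 20.0], [556.4, -336.3, 20.0]]
(8, 130, 200) [  227    37    62   208 11839] [ 619.2 -344.5] [23.5 83.5] 82.8
(8, 130, 200) [321  81 118  24 720] [ 635.7 -393.6] [44.5  3.7] 89.6
(8, 130, 200) [144  84  74  15 239] [ 645.4 -318. ] [ 2.1 28.6] 0.3
(8, 110, 180) [    0    37   291   248 29056] [ 614.9 -297.4] [117.  103.7] 82.8
(8, 110, 180) [ 316   62  196   78 6131] [ 631.6 -405.8] [20.4 73.7] 1.8
(8, 110, 180) [ 289   12  223   67 4698] [ 651.3 -401.1] [80.  16.6] 89.2
```

>>> carry_out(
  deltas="0 0 0 0 0 0;0 0 0 0 0 0;0 0 0 0 0 0;0 0 0 0 0 0;0 0 0 0 0 0;0 0 0 0 0 0;0 0 0 0 0 0;0 0 0 0 0 0;0 0 0 0 0 0;0 0 0 0 0 0",
  jaw=1,
  squeeze=70,
)

```text
t: 37.5
ee_pos: [566.1, -337.8, 23.8]
ee_rot: [-0.044, -0.706, 0.706, 0.043]
wrist_force: [-0.2, 0.3, 5.3]
finger_gap: 0.283
```

>>> carry_out(
  deltas="0 0 10 0 0 0;0 0 20 0 0 0;0 0 30 0 0 0;0 0 30 0 0 0;0 0 10 0 0 0;0 0 0 0 0 0;0 0 0 0 0 0",
)

```text
t: 38.2
ee_pos: [565.0, -337.0, 121.5]
ee_rot: [0.043, 0.706, -0.705, -0.045]
wrist_force: [-0.6, -1.0, -1.7]
finger_gap: 0.287
```

```bash
python3 - <<'E'
from prof import *
s=st(); snap('wrist','w17'); z=s['ee_pos'][2]
im=cv2.imread('pics/w17_raw.png'); print([(v,im[v,256].tolist()) for v in range(0,60,4)])
grip('w17',z-5); g=s['ee_pos'][:2]; print(g, onz('w17',[(256,229)],z-5))
E
```

```text
t 38.2 tcp [ 565.  -337.   121.5] jawyaw -97.13 down [-0.002  0.002 -1.   ] F [-0.6 -1.  -1.7] gap 0.287 q6 1.75
[(0, [64, 105, 178]), (4, [64, 103, 177]), (8, [60, 99, 171]), (12, [65, 104, 177]), (16, [62, 100, 170]), (20, [61, 102, 173]), (24, [62, 101, 172]), (28, [62, 100, 174]), (32, [59, 103, 166]), (36, [89, 159, 236]), (40, [94, 174, 245]), (44, [102, 187, 251]), (48, [103, 192, 251]), (52, [107, 194, 252]), (56, [106, 192, 252])]
(8, 130, 200) [  177    34   110   212 12614] [ 618.8 -333.3] [42.2 84.9] 83.1
(8, 130, 200) [290  84  62  16 374] [ 636.8 -370.2] [ 2.6 23.4] 0.3
(8, 130, 200) [129 228  34   8  81] [ 587.9 -290.6] [14.7  1.9] 88.9
(8, 110, 180) [    0    33   288   252 30840] [ 613.6 -296. ] [115.7 105. ] 83.0
(8, 110, 180) [ 289   37  213   84 5583] [ 639.6 -396.7] [24.3 78.9] 0.2
(8, 110, 180) [ 287  168   59   80 2610] [ 589.1 -364.8] [24.1 35.6] 84.4
[ 564.99269382 -337.00290975] [[ 583.1568107  -338.5271293   116.53635001]]
```

>>> carry_out(
  deltas="-15 -4 0 0 0 0.5;-20 -5 0 0 0 0.5;-20 -5 0 0 0 0.5;-20 -5 0 0 0 0.5;-20 -5 0 0 0 0.5;-17.3 -4 0 0 0 0;0 0 0 0 0 0;0 0 0 0 0 0;0 0 0 0 0 0",
)

```text
t: 39.15
ee_pos: [453.8, -365.4, 122.6]
ee_rot: [0.028, 0.707, -0.706, -0.029]
wrist_force: [0.5, 0.6, -1.5]
finger_gap: 0.284
```

```bash
python3 - <<'E'
from h import *
s=st(); snap('wrist','w18'); snap('scene','s18')
im=cv2.imread('pics/w18_raw.png')
# rest lip outlines: cream colour left/right of file
h=cv2.cvtColor(im,cv2.COLOR_BGR2HSV); m=cv2.inRange(h,(15,40,190),(32,160,255))
for v in range(60,384,12):
    c=np.where(m[v])[0]; c=c[(c>150)&(c<362)]
    if len(c): 
        g=np.split(c,np.where(np.diff(c)>2)[0]+1); print(v,[(int(a[0]),int(a[-1])) for a in g if len(a)>3])
P=[(51,28,50),(51,-28,50),(39,28,50),(39,-28,50),(-39,28,50),(-39,-28,50)]
from fit import w
print(proj('w18',w((452,-365,-.08),P)).round(0).tolist())
E
```

```text
t 39.15 tcp [ 453.8 -365.4  122.6] jawyaw -94.59 down [-0.001  0.001 -1.   ] F [ 0.5  0.6 -1.5] gap 0.284 q6 1.9
60 [(225, 280)]
72 [(225, 280)]
84 [(225, 280)]
96 [(226, 280)]
108 [(226, 280)]
120 [(220, 279), (289, 294)]
132 [(221, 224), (227, 279)]
144 [(211, 225), (228, 279), (288, 303)]
156 [(212, 225), (228, 279), (288, 302)]
168 [(221, 279), (287, 293)]
180 [(221, 278), (287, 293)]
192 [(222, 277), (287, 292)]
204 [(222, 227), (230, 278), (286, 292)]
216 [(222, 278), (286, 291)]
228 [(223, 278), (286, 291)]
240 [(235, 277)]
276 []
300 []
312 []
324 []
336 []
348 [(253, 258)]
[[211.0, 138.0], [303.0, 138.0], [212.0, 157.0], [302.0, 157.0], [217.0, 269.0], [297.0, 269.0]]
```

>>> carry_out(
  deltas="-1 0.3 -15 0 0 0;0 0 -18 0 0 0;0 0 -12 0 0 0;0 0 -6 0 0 0;0 0 -4 0 0 0;0 0 0 0 0 0;0 0 0 0 0 0",
)

```text
t: 39.95
ee_pos: [453.0, -365.6, 69.0]
ee_rot: [-0.029, -0.706, 0.707, 0.028]
wrist_force: [-0.1, -0.6, -1.2]
finger_gap: 0.285
```

>>> carry_out(
  deltas="0 0 -1.5 0 0 0;0 0 -1 0 0 0;0 0 0 0 0 0;0 0 0 0 0 0",
)

```text
t: 40.35
ee_pos: [452.6, -365.4, 66.0]
ee_rot: [-0.028, -0.707, 0.707, 0.028]
wrist_force: [0.7, 0.3, -1.8]
finger_gap: 0.282
```

>>> carry_out(
  deltas="0 0 -1 0 0 0;0 0 0 0 0 0;0 0 -1 0 0 0;0 0 0 0 0 0",
)

```text
t: 40.75
ee_pos: [452.6, -365.4, 63.9]
ee_rot: [-0.028, -0.707, 0.707, 0.028]
wrist_force: [0.0, 0.3, -1.8]
finger_gap: 0.283
```

>>> carry_out(
  deltas="0 0 -0.6 0 0 0;0 0 0 0 0 0;0 0 -0.5 0 0 0;0 0 0 0 0 0",
)

```text
t: 41.15
ee_pos: [452.6, -365.4, 63.8]
ee_rot: [-0.028, -0.706, 0.707, 0.028]
wrist_force: [-2.2, 2.9, 6.6]
finger_gap: 0.285
```

Contact is felt on the notch floors (+8 N) at the expected height. Release and retreat.

>>> carry_out(
  deltas="0 0 0.5 0 0 0;0 0 0 0 0 0;0 0 0 0 0 0;0 0 0 0 0 0;0 0 0 0 0 0;0 0 0 0 0 0;0 0 0 0 0 0;0 0 10 0 0 0;0 0 25 0 0 0;0 0 40 0 0 0;0 0 40 0 0 0;0 0 40 0 0 0;0 0 30 0 0 0;0 0 0 0 0 0;0 0 0 0 0 0;0 0 0 0 0 0",
  jaw=-1,
)

```text
t: 42.75
ee_pos: [452.1, -364.9, 247.4]
ee_rot: [0.028, 0.707, -0.706, -0.029]
wrist_force: [-0.4, 0.5, -0.4]
finger_gap: 0.998
```

```bash
python3 - <<'E'
from prof import *
s=st(); snap('wrist','w20'); snap('scene','s20'); grip('w20',60)
o=(452,-365,np.radians(175.4))
L=[(-95,13,60),(-95,-13,60),(105,10,46),(105,-10,46),(20,0,60)]
print(proj('w20',w(o,L)).round(0).tolist())
im=cv2.imread('pics/w20_raw.png'); h=cv2.cvtColor(im,cv2.COLOR_BGR2HSV)
p=proj('w20',w(o,[(x,0,60 if x<15 else 46) for x in range(-110,125,8)]))
print([(x,im[int(v),int(u)].tolist()) for x,(u,v) in zip(range(-110,125,8),p.round()) if 0<=v<384])
# scene yellow mask compare bars: in s12 vs s20
a,b=[cv2.imread('pics/%s_raw.png'%f).astype(int) for f in('s12','s20')]
d=np.abs(a-b).max(2)>40; print('changed px in vise bars',d[165:200,240:290].sum(), 'tin/oil/pliers',d[230:290,165:395].sum(), d[215:280,365:395].sum())
a=cv2.imread('pics/scene0_raw.png').astype(int); d=np.abs(a-b).max(2)>40; print('vs start: tin',d[250:290,268:310].sum(),'oil',d[235:275,370:395].sum(),'pliers',d[235:282,168:228].sum())
E
```

```text
t 42.75 tcp [ 452.1 -364.9  247.4] jawyaw -94.6 down [-0.001  0.001 -1.   ] F [-0.4  0.5 -0.4] gap 0.998 q6 1.9
(8, 130, 200) [ 232   70   37  111 2817] [ 496.6 -361.8] [ 34.2 103.8] 86.0
(8, 130, 200) [270 120  13  76 621] [ 464.5 -384.3] [11.1 74.9] 85.2
(8, 130, 200) [231 203  16  14  86] [ 415.1 -342.4] [12.  18.4] 7.4
(8, 110, 180) [ 199   69   88  128 4379] [ 485.8 -363.9] [124.4  69.3] 11.1
(8, 110, 180) [ 273   58  154   25 1034] [ 541.4 -455.5] [ 12.6 138.2] 3.1
(8, 110, 180) [323  85 130  14 663] [ 519.9 -490.9] [117.8   6.4] 89.9
[[271.0, 71.0], [243.0, 71.0], [266.0, 260.0], [248.0, 260.0], [257.0, 192.0]]
[(-110, [56, 90, 161]), (-102, [64, 105, 177]), (-94, [92, 165, 242]), (-86, [100, 188, 250]), (-78, [98, 183, 250]), (-70, [101, 187, 250]), (-62, [99, 189, 251]), (-54, [105, 191, 251]), (-46, [104, 190, 251]), (-38, [103, 189, 251]), (-30, [102, 189, 251]), (-22, [100, 187, 251]), (-14, [102, 188, 251]), (-6, [100, 186, 251]), (2, [102, 188, 251]), (10, [131, 143, 155]), (18, [133, 140, 147]), (26, [231, 245, 251]), (34, [236, 248, 253]), (42, [240, 251, 254]), (50, [204, 223, 232]), (58, [214, 230, 238]), (66, [196, 217, 228]), (74, [196, 216, 227]), (82, [230, 245, 250]), (90, [208, 226, 236]), (98, [246, 254, 255]), (106, [63, 103, 177]), (114, [65, 100, 172]), (122, [57, 96, 166])]
changed px in vise bars 41 tin/oil/pliers 0 0
vs start: tin 0 oil 0 pliers 0
```

The file lies exactly where it should. I'll check the crank angle and the row once more numerically.

```bash
python3 - <<'E'
from fit import *
for f in('s12','s20'):
    g=cv2.imread('pics/%s_raw.png'%f); k=g.max(2)<45; k[:,:185]=0;k[:,219:]=0;k[:170]=0;k[205:]=0
    n,l,s,c=cv2.connectedComponentsWithStats(k.astype(np.uint8)); i=1+np.argmax(s[1:,4]); print(f,'knob',s[i],c[i].round(1))
    h=cv2.cvtColor(g,cv2.COLOR_BGR2HSV); m=cv2.inRange(h,(15,100,150),(32,255,255)); v,u=np.where(m[160:205,240:300]); print('bars',len(u),(u.mean()+240).round(1),(v.mean()+160).round(1))
P=(545.29,14.29,VY); 
for an in(-35,-45,-55,-65,-75,-90): r=np.radians(an); print(an,proj('s12',w(P,[(-35*np.sin(r),-149,75+35*np.cos(r))])).round(1))
g=cv2.imread('pics/side0_raw.png')
snap('side','d20'); g=cv2.imread('pics/d20_raw.png'); k=g.max(2)<45; sub=np.zeros_like(k); sub[140:185,285:325]=k[140:185,285:325]
n,l,s,c=cv2.connectedComponentsWithStats(sub.astype(np.uint8)); 
for i in range(1,n):
    if s[i,4]>15: print('side knob',s[i],c[i].round(1))
for an in(-35,-55,-75,-90): r=np.radians(an); print(an,proj('d20',w(P,[(-35*np.sin(r),-149,75+35*np.cos(r))])).round(1))
E
```

```text
s12 knob [194 181  20   8  99] [204.2 184.9]
bars 340 264.8 182.4
s20 knob [195 182  18   7  47] [203.3 186. ]
bars 340 264.8 182.4
-35 [[204.9 180.9]]
-45 [[204.6 182.9]]
-55 [[204.3 185. ]]
-65 [[204.2 187.1]]
-75 [[204.1 189.1]]
-90 [[204.2 191.7]]
side knob [285 154   3  10  23] [285.8 157.6]
-35 [[286.5 158. ]]
-55 [[283.6 160. ]]
-75 [[281.8 162.7]]
-90 [[281.4 165. ]]
```

```bash
python3 -c "
from h import *
st(); print(arm.job_done())"
```

```text
t 42.9 tcp [ 452.1 -365.1  247.2] jawyaw -94.6 down [-0.002  0.001 -1.   ] F [-0.5  0.   0.9] gap 0.997 q6 1.9
the job is handed in; nothing more can be done
None
```

The vise is cranked shut on both brass bars and the file lies in its rest. I handed the job in at 42.9 s with the gripper open and clear of everything.

**What I did:** I opened the vise from about 33 mm to 60 mm. The two brass bars on the bench (no third was visible) went side by side across the rails, centred. I cranked the jaw shut until the crank went solid, then laid the file in both notches. The file had been knocked aside during the run, so I measured it again before gripping it.

**Last checks:**
- **Clamp:** The last wrist picture showed the sprung plate flush with the jaw block. The crank rests near -55°, which works out to about 44 mm opening, as expected for the clamped row. Handle force reached about 18 N, well over the 6 N needed. The row had not moved between the last two scene pictures.
- **File:** It matched the expected pose in the rest to within 2–3 mm, and I felt it touch the notch floors at the right height.
- **Tin, oil bottle, pliers:** Their parts of the scene picture showed no changes from the start.

**What disagreed:**
- In the last push the gripper travelled further than the crank turned. I read this as the pads slipping on the solid handle; I did not grip it again to test.
- The final knob reading from the side camera was cut off by my search window, so the crank angle rests on the scene camera, with a rough match from the wrist picture.
- The final checks were numeric only, because I had used up the picture viewer's limit.

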